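Square up the duct board and offer up the drain pan

ROBOT

A 6-joint arm with a two-finger parallel gripper is mounted at the origin on the work surface. World frame = base frame: x ahead of the robot, y to its left, z up, the work surface at z = 0. Lengths are in m, angles in rad, forces in N, time in s.
With the tool pointing down it reaches from about 0.4 to 0.825 m from the base axis. Payload 7 kg.
Tool frame: the origin (TCP) lies between the finger pads; the fingertips stand 8 mm ahead of it and the grasp point (between the pads) lies 11 mm behind it (arm.finger_overhang is the distance from the TCP to the fingertips, in m); z points along the fingers, y is the line along which they close (so a half turn about z gives the same grasp; the last joint's range is limited). The gripper opens to 88 mm and grips with 3 to 60 N. Pads are 19 mm wide; open, the fingers measure 130 mm over their backs; the gripper's body (78 mm by 193 mm) begins 47 mm behind the grasp point.
Start: joints at [-0.927, 0.359, 0.012, 0, -1.224, -0.288], TCP at [0.235, -0.633, 0.235] pointing down, gripper open.
Joint ranges: [-3.07, 3.07], [-1.43, 2.12], [-1.02, 1.25], [-3.03, 1.67], [-3.05, -0], [-3.03, 3.03]. Speed limits (rad/s): [2.39, 2.39, 3.01, 3.14, 3.14, 3.14].

INTERFACE

Orientations are given as [roll, pitch, yaw] about the fixed x, y, z axes, in that order (R = Rz(yaw) Ry(pitch) Rx(roll)).
In Python, from station import arm gives the robot as it stands.
- The arm moves only by the tool move_arm, never from a script. Its argument "rows" is text: rows parted by semicolons, each of 7 numbers parted by spaces: the turn, a rotation vector about the tool's x, y, z in degrees, then the shift along the tool's x, y, z in m, then the finger opening in m, from 0 to 0.0876. A call has 1 to 8 rows; each row shifts and turns the commanded pose from where the row before left it, along the tool's axes as they then stand; what a row does not reach is not made up. A row lasts 1/8 s, in which the tool goes at most 62.5 mm and 10.7 degrees, less where a joint would pass 70% of its speed; a pose out of reach is approached as far as the arm can. A call is refused whole if a number of a shift passes 0.0625 or a number of a turn 10.7, either way. A call with a gripper value outside its range is refused whole. The fingers move at their own pace and stop on an object; "squeeze" is the grip in N (left out, the last holds). Time passes only in rows, so rows that do not move let the fingers close. It gives the time, the measured TCP pose, the force, the opening and the grip force at its end, in the units of the state.
- arm.get_state(): the state, without advancing time (a new reading comes with each control period).
- arm.grab_frame(name): name is "scene" or "top"; returns (picture, depth): 420x560x3 uint8, blue, green, red; 420x560 float32, m along the optical axis (not along the pixel's ray), 0 where there is no reading.
- arm.camera_model(name): a dict with "mtx" (3x3 intrinsics, pixels), "camera_from_world" (4x4, takes a point from world to camera coordinates). Camera axes: x right, y down, z forward; pixel columns grow to the right and rows downward; lengths in m; the calibration is good to about 2 mm. A picture is of the moment at which its call begins. camera_model takes no time and is no camera call.
- arm.job_done(): hands the job in; it is judged then, once.
The state is a dict: "t": time; "q": joint angles; "qd": joint speeds; "joint_efforts": joint torques, N m; "eef_pos": TCP position; "ee_rot": TCP orientation; "force": force on the tool from outside, world axes, zero at the start; "moment": the same for the moment, N m; "width": finger opening in m; "gripper_force": force on a finger pad.
Only numpy, scipy, OpenCV 4.12 (cv2) and the standard library are available. Lean on these libraries where they do the work, as an engineer would, in place of code of your own. Each camera call takes 0.05 s, during which the arm holds its last target. There are 200 camera calls.

TASK

First push the loose larger foil-faced board by the wooden fence square and flush into the fence's corner, tight against both rails. Then take the dished pan by its strap handle, lift it straight up, and in the air turn it a quarter turn (either way) so that its handle bar runs parallel to the fence's far rail; do it gently, with the pan level, so that the loose steel ball stays in the middle of it. Finish holding the pan still and level about 100 mm above the middle of the squared board, so that a workmate can mark its position; do not put it down or let go, do not shift the board again, and leave everything else on the table alone.

Things in the scene. Friction and masses are not known exactly. Their poses are not given: they have to be found in the camera images.
- fence: Wooden L-shaped fence fixed to the table, rails 20 mm wide, 30 mm high. Origin: inside corner of the L, at table level. Far rail along its y axis (inner face x = 0, y from 0 to -250 mm), left rail along its x axis (inner face y = 0, x from 0 to -230 mm); the board belongs at negative x and y. +x points roughly away from the robot, +y to its left, z up.
- board: Loose rigid duct board, foil top, yellow edges, 140 (x) x 110 (y) x 25 mm, 0.2 to 0.4 kg, lying flat; too wide to grasp, push its sides (may jam askew: push off-centre). Origin: centre of underside. Starts clear of both rails, up to 0.2 rad askew, its x axis along the fence's. Flush in the corner its origin is at (-70, -55) mm in the fence's frame.
- dish: Round sheet-metal pan, 146 mm across, rim 18 mm high, 0.2 to 0.4 kg, right of the fence. Origin: centre of underside. Inside: flat of 10 mm radius, 4 mm above the underside, then a 12 degree cone to the rim. A rigid strap handle arches over it along its x axis, on uprights at x = -66 and +66 mm; at the start it lies along the fence's x axis within 0.12 rad.
- dish_bar (a point): Middle of the handle's straight bar (138 mm along the pan's x, 12 mm wide along y, 16 mm tall), 92 mm above the pan's underside, right over its centre: grip it here across the bar (along the pan's y) and the pan hangs level. Axes as the pan's.
- ball_center (a point): Centre of the loose steel ball, 28 mm across, 0.09 kg, in the middle of the pan under the bar (ball's top 32 mm above the pan's underside). It rolls up the cone if the pan is jerked, tilted or moved fast: stay below about 0.15 m/s with soft starts.
- tape_roll: roll of foil tape standing on its flat side, 72 mm across, 48 mm high, open in the middle; just beyond the end of the far rail, between fence and dish; leave it alone
- rivet_jar: small clear jar with black lid, 36 mm across, 45 mm high, on the robot's side between board and dish; leave it alone
- hammer: hammer lying on the right side of the table; leave it alone
- wrench: wrench lying on the left of the fence, towards the robot; leave it alone
- offcut: smaller offcut of the same foil-faced board, 100 x 60 x 25 mm, on the left beyond the fence; leave it alone

How it is judged:
By the outcome, as a careful person would: the job done as asked, in the order asked, and still so for the second after the job is handed in, while the arm keeps its last pose, push and grip.
It also fails if it takes over 72 s, if anything falls off the work surface, if the arm or the gripper's body presses on something with over 40 N, if the wrist force passes 120 N, or if a joint passes its speed limit or range.

## Working session

There is one attempt and no reset: what is moved stays moved. The work goes in short steps, Python scripts to look and compute and a tool call to move; the robot and the scene stay as the last step left them, time stands still between calls to the robot, and variables do not carry over. Pictures are saved under pics/ and viewed, at most 10 in all, crops included, and the job is handed in when it is done.

Besides the shell and the picture viewer there is one more tool, called as a command line: name --argument value ..., lists and objects as JSON in quotes. move_arm: Moves the arm, as the interface text tells. Its arguments: {"type":"object","properties":{"rows":{"type":"string"},"squeeze":{"type":"number"}},"required":["rows"]}

```bash
mkdir -p pics; ls
cat > h.py <<'E'
import numpy as np,cv2
from station import arm
def grab(n,fn=None):
    im,d=arm.grab_frame(n)
    if fn: cv2.imwrite('pics/'+fn,im)
    np.save(n+'_d.npy',d); np.save(n+'_i.npy',im)
    return im,d
def w(n,u,v,z=None,d=None):
    """pixel -> world; with z: intersect plane, else with depth"""
    m=arm.camera_model(n);K=m['mtx'];T=np.linalg.inv(m['camera_from_world'])
    r=np.linalg.inv(K)@[u,v,1.]
    R=T[:3,:3]@r;o=T[:3,3]
    if z is not None: return o+R*(z-o[2])/R[2]
    return o+R*d[int(v),int(u)]
def cloud(n,d):
    m=arm.camera_model(n);K=m['mtx'];T=np.linalg.inv(m['camera_from_world'])
    v,u=np.mgrid[:d.shape[0],:d.shape[1]]
    r=np.stack([u,v,np.ones_like(u)],-1)@np.linalg.inv(K).T
    P=(r*d[...,None])@T[:3,:3].T+T[:3,3]; P[d==0]=np.nan
    return P
E
python3 - <<'E'
from h import *
grab('top','top0.png');grab('scene','scene0.png')
for n in('top','scene'):
    m=arm.camera_model(n);print(m['mtx'],np.linalg.inv(m['camera_from_world']).round(3))
print(arm.get_state())
E
```

```text
pics
[[428.12762165   0.         275.646759  ]
 [  0.         428.12762165 209.39949568]
 [  0.           0.           1.        ]] [[ 0.004 -0.999  0.052  0.503]
 [-1.    -0.003  0.022 -0.028]
 [-0.022 -0.052 -0.998  1.3  ]
 [ 0.     0.     0.     1.   ]]
[[406.57501365   0.         276.32348941]
 [  0.         406.57501365 211.24552221]
 [  0.           0.           1.        ]] [[ 0.666  0.534 -0.521  1.086]
 [ 0.746 -0.49   0.451 -0.492]
 [-0.015 -0.689 -0.725  0.844]
 [ 0.     0.     0.     1.   ]]
{'t': 0.1, 'q': array([-9.26902655e-01,  3.59279419e-01,  1.11837536e-02, -3.11615204e-04,
       -1.22412225e+00, -2.88108375e-01]), 'qd': array([ 2.00220318e-03, -2.71297278e-03,  2.20310002e-03,  1.28267618e-03,
        7.90212465e-05, -1.11737807e-03]), 'joint_efforts': array([-2.23551098e-03, -5.84163308e+01,  2.93752635e+01,  7.01554298e+00,
        1.01308632e-02, -3.34057074e-05]), 'eef_pos': array([ 0.23495769, -0.63233963,  0.23375349]), 'ee_rot': array([ 3.14014641e+00, -1.23080260e-04, -2.78591335e+00]), 'force': array([ 0.53000429,  0.28617514, -0.71857978]), 'moment': array([ 0.03456804,  0.02159731, -0.0147638 ]), 'gripper_force': 0.0, 'width': 0.0876758827105885}
```

View pics/top0.png

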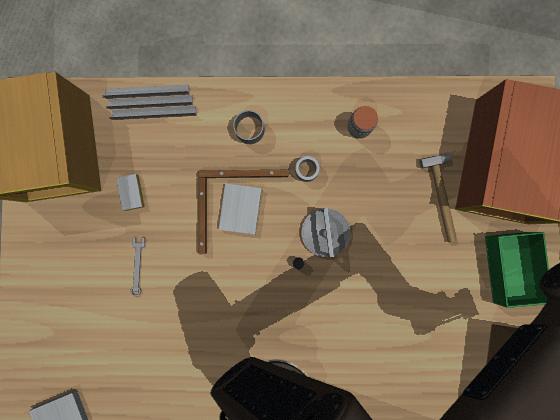

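View pics/scene0.png

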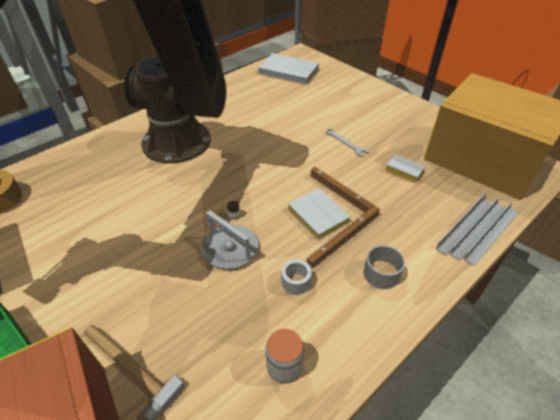

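The top view shows the fence's inside corner near (207,178), the board centred near (240,209), the tape roll at (306,168), the jar at (298,263), and the pan at (325,232) with its bar running (320,209) to (331,257). Next I'll take an enlarged crop.

Run:
```python
from h import *
im=np.load('top_i.npy');c=im[155:275,190:350]
cv2.imwrite('pics/crop0.png',cv2.resize(c,None,fx=5,fy=5,interpolation=cv2.INTER_CUBIC))
```

```text
(no output)
```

View pics/crop0.png

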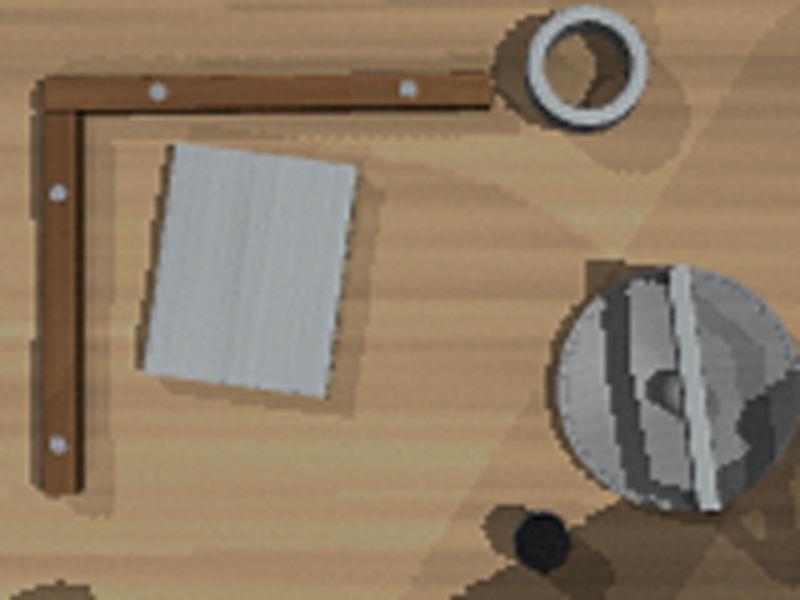

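The crop puts the fence's top inner corner at (78,109), its far rail end at (490,107) and its left rail end at (77,490). The board corners are at (172,145), (357,167), (326,397) and (146,370), and the bar ends at (681,266) and (709,508).

Run:
```python
from h import *
d=np.load('top_d.npy')
def p(x,y,z): return w('top',(x+.5)/5-.5+190,(y+.5)/5-.5+155,z)
def cp(n,z,L):
    a=np.array([p(*q,z) for q in L]);print(n,a[:,:2].round(4).tolist());return a
f=cp('fence',.03,[(78,109),(490,107),(77,490)])
a=f[0]-f[1];b=f[0]-f[2];print('yaw far',np.arctan2(-a[0],a[1]),'left',np.arctan2(b[1],b[0]),np.linalg.norm(a),np.linalg.norm(b))
B=cp('board',.025,[(172,145),(357,167),(326,397),(146,370)]);print(B.mean(0))
for i in range(4):
    e=B[i]-B[i-1];print(np.linalg.norm(e),np.arctan2(e[1],e[0]))
H=cp('bar',.1,[(681,266),(709,508)]);e=H[0]-H[1];print(H.mean(0),np.arctan2(e[1],e[0]),np.linalg.norm(e))
cp('panrim',.018,[(678,388)]);cp('jar',.045,[(543,541)]);cp('tape',.048,[(588,67)])
# depth check
P=cloud('top',d)
for n in ('top','scene'):
    P=cloud(n,np.load(n+'_d.npy'));r=P.reshape(-1,3);r=r[~np.isnan(r[:,2])]
    box=(r[:,0]>.35)&(r[:,0]<.65)&(r[:,1]>-.3)&(r[:,1]<-.08)
    s=r[box&(r[:,2]>.085)&(r[:,2]<.12)];print(n,'bar',len(s),s.mean(0),s.min(0),s.max(0))
    box=(r[:,0]>.35)&(r[:,0]<.62)&(r[:,1]>-.06)&(r[:,1]<.14)
    s=r[box&(r[:,2]>.02)&(r[:,2]<.028)];print('board',len(s),s.mean(0))
    s=r[box&(abs(r[:,2])<.01)];print('table',s[:,2].mean())
```

```text
fence [[0.6672, 0.2115], [0.6687, -0.0352], [0.4399, 0.2092]]
yaw far 0.006105155598829115 left 0.010081936093956466 0.24669976486669146 0.22733696007455276
board [[0.6462, 0.1555], [0.6331, 0.0443], [0.4956, 0.062], [0.5112, 0.1697]]
[0.57152412 0.10788505 0.025     ]
0.13572183942911753 -0.10457104362734022
0.11199768937697413 -1.687607915750302
0.13870071392365305 3.01381894067279
0.10885681397659175 1.4265993964626924
bar [[0.5701, -0.142], [0.4352, -0.1573]]
[ 0.50263473 -0.14965263  0.1       ] 0.11281049462776085 0.13579995626201602
panrim [[0.5018, -0.1479]]
jar [[0.4124, -0.0666]]
tape [[0.6901, -0.0926]]
top bar 233 [ 0.50214294 -0.14791596  0.09883837] [ 0.43541315 -0.16185063  0.08541557] [ 0.56969755 -0.13395021  0.10544185]
board 992 [0.56149996 0.09723287 0.02433167]
table -0.0004391478138361891
scene bar 334 [ 0.50673321 -0.15029214  0.09661201] [ 0.43364826 -0.16410405  0.08518524] [ 0.57205701 -0.13409583  0.10288933]
board 975 [0.56320028 0.09476151 0.02404411]
table -0.0006869779917717169
```

move_arm --rows "0 0 -10 0 0 0 0.06;0 0 -10 0 0 0 0.06;0 0 -10 0 0 0 0.06;0 0 -10 0 0 0 0.06;0 0 -10 0 0 0 0.06;0 0 -10 0 0 0 0.06;0 0 -10 0 0 0 0.06;0 0 0 0 0 0 0.06"

```text
t: 1.1
eef_pos: [0.235, -0.6325, 0.2341]
ee_rot: [3.141, 0.001, -1.565]
force: [-0.1, -0.2, -0.1]
width: 0.06
gripper_force: 0.0
```

move_arm --rows "0 0 0 -0.04 -0.021 0 0.06;0 0 0 -0.04 -0.021 0 0.06;0 0 0 -0.04 -0.021 0 0.06;0 0 0 -0.04 -0.021 0 0.06;0 0 0 -0.04 -0.021 0 0.06;0 0 0 -0.04 -0.021 0 0.06;0 0 0 -0.04 -0.021 0 0.06;0 0 0 -0.04 -0.021 0 0.06"

```text
t: 2.1
eef_pos: [0.4014, -0.3102, 0.2346]
ee_rot: [-3.141, -0.0, -1.569]
force: [0.8, -0.3, 0.2]
width: 0.0597
gripper_force: 0.0
```

move_arm --rows "0 0 0 -0.04 -0.021 0 0.06;0 0 0 -0.04 -0.021 0 0.06;0 0 0 -0.04 -0.021 0 0.06;0 0 0 -0.04 -0.021 0 0.06;0 0 0 -0.04 -0.021 0 0.06;0 0 0 -0.04 -0.021 0 0.06;0 0 0 -0.035 -0.021 0 0.06;0 0 0 0 0 0 0.06"

```text
t: 3.1
eef_pos: [0.5471, -0.0335, 0.2341]
ee_rot: [3.141, -0.0, -1.566]
force: [0.0, -0.9, 0.4]
width: 0.0603
gripper_force: 0.0
```

move_arm --rows "0 0 0 -0.019 -0.012 0.03 0.06;0 0 0 -0.019 -0.011 0.04 0.06;0 0 0 0 0 0.04 0.06;0 0 0 0 0 0.04 0.06;0 0 0 0 0 0.035 0.06;0 0 0 0 0 0.02 0.06;0 0 0 0 0 0.01 0.06;0 0 0 0 0 0.003 0.06"

```text
t: 4.1
eef_pos: [0.5687, 0.0022, 0.0164]
ee_rot: [3.141, -0.0, -1.566]
force: [-0.2, -0.6, -0.0]
width: 0.06
gripper_force: 0.0
```

Run:
```python
from h import *
s=arm.get_state();print(s['eef_pos'],s['ee_rot'],s['force'])
im,d=grab('top');c=im[140:270,190:350]
cv2.imwrite('pics/crop1.png',cv2.resize(c,None,fx=4,fy=4,interpolation=cv2.INTER_CUBIC))
```

```text
[0.56873173 0.00219827 0.01643451] [ 3.14122577e+00 -1.99756608e-04 -1.56573970e+00] [-0.23661058 -0.5684881  -0.00771949]
```

View pics/crop1.png

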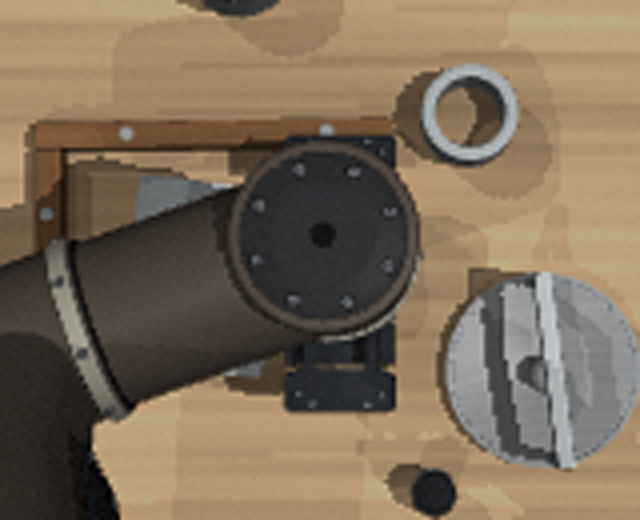

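The arm hides the board in this view, but the tape, jar and pan haven't moved. Pushing +y now.

move_arm --rows "0 0 0 -0.01 0 0 0.06;0 0 0 -0.01 0 0 0.06;0 0 0 -0.01 0 0 0.06;0 0 0 -0.01 0 0 0.06;0 0 0 -0.01 0 0 0.06;0 0 0 -0.01 0 0 0.06;0 0 0 -0.01 0 0 0.06;0 0 0 -0.005 0 0 0.06"

```text
t: 5.15
eef_pos: [0.5682, 0.0781, 0.0165]
ee_rot: [3.141, -0.0, -1.564]
force: [-0.1, -2.5, 1.7]
width: 0.0597
gripper_force: 1.3
```

move_arm --rows "0 0 0 -0.003 0 0 0.06;0 0 0 -0.003 0 0 0.06;0 0 0 -0.002 0 0 0.06;0 0 0 0 0 0 0.06"

```text
t: 5.65
eef_pos: [0.5682, 0.0857, 0.0165]
ee_rot: [3.142, 0.0, -1.564]
force: [-0.9, -0.7, -0.7]
width: 0.0601
gripper_force: 0.2
```

Pushing on in small steps until the rail pushes back.

move_arm --rows "0 0 0 -0.002 0 0 0.06;0 0 0 -0.002 0 0 0.06;0 0 0 0 0 0 0.06"

```text
t: 6.02
eef_pos: [0.5683, 0.0898, 0.0165]
ee_rot: [-3.142, 0.0, -1.564]
force: [0.5, -0.2, 0.1]
width: 0.0603
gripper_force: 0.1
```

move_arm --rows "0 0 0 -0.002 0 0 0.06;0 0 0 0 0 0 0.06"

```text
t: 6.28
eef_pos: [0.5683, 0.0915, 0.0165]
ee_rot: [-3.142, -0.0, -1.564]
force: [0.9, -2.3, -1.2]
width: 0.0602
gripper_force: 1.1
```

move_arm --rows "0 0 0 -0.001 0 0 0.06;0 0 0 0 0 0 0.06"

```text
t: 6.52
eef_pos: [0.5683, 0.0916, 0.0165]
ee_rot: [3.141, -0.001, -1.564]
force: [1.9, -7.0, -1.7]
width: 0.06
gripper_force: 3.6
```

move_arm --rows "0 0 0 -0.001 0 0 0.06;0 0 0 0 0 0 0.06"

```text
t: 6.78
eef_pos: [0.5683, 0.0918, 0.0166]
ee_rot: [3.141, -0.002, -1.563]
force: [4.7, -12.0, -0.7]
width: 0.0599
gripper_force: 6.1
```

move_arm --rows "0 0 0 0.02 0 0 0.06;0 0 0 0 0 -0.035 0.044;0 0 0 0 0 -0.035 0.044;0 0 10 0 0 0 0.044;0 0 10 0 0 0 0.044;0 0 10 0 0 0 0.044;0 0 10 0 0 0 0.044;0 0 10 0 0 0 0.044"

```text
t: 7.78
eef_pos: [0.5683, 0.0732, 0.0866]
ee_rot: [3.141, 0.001, -2.443]
force: [0.6, 0.9, -0.3]
width: 0.0438
gripper_force: 0.0
```

move_arm --rows "0 0 10 0 0 0 0.044;0 0 10 0 0 0 0.044;0 0 10 0 0 0 0.044;0 0 10 0 0 0 0.044;0 0 0 0.04 0.027 0 0.044;0 0 0 0.04 0.027 0 0.044;0 0 0 0.033 0.024 0 0.044;0 0 0 0 0 0 0.044"

```text
t: 8.78
eef_pos: [0.4532, 0.1515, 0.087]
ee_rot: [3.14, 0.0, -3.132]
force: [-0.2, 0.9, 0.7]
width: 0.0438
gripper_force: 0.0
```

Run:
```python
from h import *
s=arm.get_state();print(s['eef_pos'],s['ee_rot'],s['q'])
im,d=grab('scene');c=im[140:280,260:420]
cv2.imwrite('pics/crop2.png',cv2.resize(c,None,fx=4,fy=4,interpolation=cv2.INTER_CUBIC))
```

```text
[0.45320125 0.15151428 0.08698585] [ 3.14030270e+00  2.57037787e-04 -3.13246403e+00] [ 7.34984032e-01  1.91111310e-01 -6.07965925e-01 -1.14005794e-03
 -7.70670929e-01 -2.29583406e+00]
```

View pics/crop2.png

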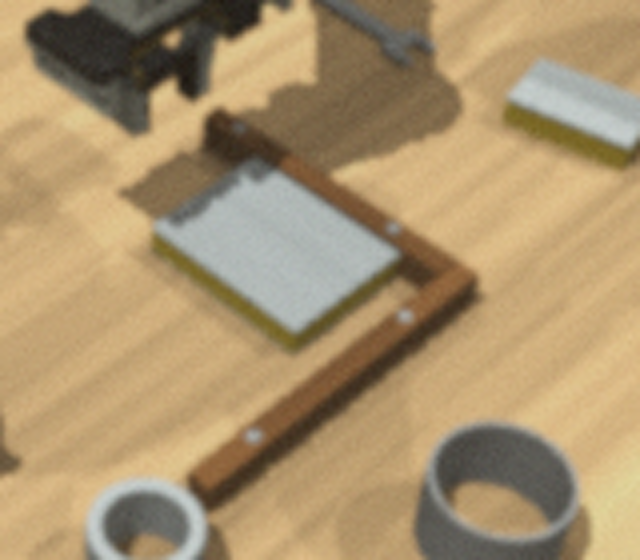

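The scene crop shows the board flush along the left rail with a gap of about 25 mm to the far rail. Next I'll descend behind its near side and push +x.

move_arm --rows "0 0 0 0 0 0.035 0.044;0 0 0 0 0 0.03 0.044;0 0 0 0 0 0.005 0.044;0 0 0 -0.008 0 0 0.044;0 0 0 -0.01 0 0 0.044;0 0 0 -0.01 0 0 0.044;0 0 0 -0.01 0 0 0.044;0 0 0 -0.01 0 0 0.044"

```text
t: 9.82
eef_pos: [0.5033, 0.1509, 0.0167]
ee_rot: [-3.142, -0.0, -3.135]
force: [-3.6, -0.7, 1.3]
width: 0.044
gripper_force: 1.3
```

move_arm --rows "0 0 0 -0.005 0 0 0.044;0 0 0 -0.003 0 0 0.044;0 0 0 -0.003 0 0 0.044;0 0 0 -0.002 0 0 0.044;0 0 0 0 0 0 0.044"

```text
t: 10.45
eef_pos: [0.5161, 0.1513, 0.0166]
ee_rot: [3.141, 0.0, -3.135]
force: [-0.7, -0.6, -0.7]
width: 0.0441
gripper_force: 0.2
```

move_arm --rows "0 0 0 -0.002 0 0 0.044;0 0 0 0 0 0 0.044"

```text
t: 10.7
eef_pos: [0.5164, 0.1508, 0.0164]
ee_rot: [-3.141, -0.002, -3.135]
force: [-8.0, 1.1, 4.0]
width: 0.0439
gripper_force: 3.5
```

move_arm --rows "0 0 0 -0.001 0 0 0.044;0 0 0 0 0 0 0.044"

```text
t: 10.95
eef_pos: [0.5165, 0.1506, 0.0164]
ee_rot: [-3.14, -0.004, -3.135]
force: [-10.9, 2.4, 7.9]
width: 0.0438
gripper_force: 5.7
```

move_arm --rows "0 0 0 -0.001 0 0 0.044;0 0 0 0 0 0 0.044"

```text
t: 11.2
eef_pos: [0.5166, 0.1505, 0.0164]
ee_rot: [-3.14, -0.005, -3.135]
force: [-14.9, 3.0, 12.2]
width: 0.0439
gripper_force: 7.8
```

move_arm --rows "0 0 0 0.02 0 0 0.044;0 0 0 0 0 -0.035 0.06;0 0 0 0 0 -0.035 0.06;0 0 -10 0 0 0 0.06;0 0 -10 0 0 0 0.06;0 0 -10 0 0 0 0.06;0 0 -10 0 0 0 0.06;0 0 -10 0 0 0 0.06"

```text
t: 12.2
eef_pos: [0.5003, 0.1513, 0.0869]
ee_rot: [-3.141, 0.001, -2.256]
force: [-0.5, 0.1, -0.1]
width: 0.0601
gripper_force: 0.0
```

move_arm --rows "0 0 -10 0 0 0 0.06;0 0 -10 0 0 0 0.06;0 0 -10 0 0 0 0.06;0 0 -10 0 0 0 0.06;0 0 0 0.03 -0.03 0 0.06;0 0 0 0.03 -0.035 0 0.06;0 0 0 0.028 -0.035 0 0.06;0 0 0 0 0 0 0.06"

```text
t: 13.2
eef_pos: [0.6027, 0.0621, 0.0863]
ee_rot: [-3.14, -0.0, -1.567]
force: [-0.5, 0.2, 0.7]
width: 0.0601
gripper_force: 0.0
```

move_arm --rows "0 0 0 0 0 0.035 0.06;0 0 0 0 0 0.03 0.06;0 0 0 0 0 0.005 0.06;0 0 0 -0.008 0 0 0.06;0 0 0 -0.008 0 0 0.06;0 0 0 -0.004 0 0 0.06;0 0 0 -0.003 0 0 0.06;0 0 0 0 0 0 0.06"

```text
t: 14.2
eef_pos: [0.6003, 0.087, 0.0168]
ee_rot: [-3.141, 0.0, -1.564]
force: [0.4, -0.4, -0.8]
width: 0.0599
gripper_force: 0.0
```

move_arm --rows "0 0 0 -0.003 0 0 0.06;0 0 0 -0.002 0 0 0.06;0 0 0 0 0 0 0.06"

```text
t: 14.58
eef_pos: [0.5999, 0.0915, 0.0165]
ee_rot: [3.141, -0.0, -1.564]
force: [-0.7, -1.8, 1.3]
width: 0.0598
gripper_force: 0.9
```

move_arm --rows "0 0 0 -0.001 0 0 0.06;0 0 0 0 0 0 0.06"

```text
t: 14.82
eef_pos: [0.5999, 0.092, 0.0164]
ee_rot: [3.141, -0.001, -1.564]
force: [-0.6, -4.5, -0.6]
width: 0.0604
gripper_force: 2.5
```

move_arm --rows "0 0 0 -0.001 0 0 0.06;0 0 0 0 0 0 0.06"

```text
t: 15.08
eef_pos: [0.6, 0.0921, 0.0165]
ee_rot: [3.141, -0.002, -1.564]
force: [1.3, -9.5, 1.1]
width: 0.0603
gripper_force: 4.8
```

move_arm --rows "0 0 0 0.02 0 0 0.06;0 0 0 0.005 0 -0.035 0.0876;0 0 0 0.01 0 -0.05 0.0876;0 0 0 0.02 0.01 -0.05 0.0876;0 0 0 0.03 0.015 -0.05 0.0876;0 0 0 0.04 0.02 0 0.0876;0 0 0 0.04 0.02 0 0.0876;0 0 0 0.04 0.02 0 0.0876"

```text
t: 16.08
eef_pos: [0.5158, -0.1133, 0.2019]
ee_rot: [-3.14, 0.001, -1.564]
force: [0.3, -0.4, 0.3]
width: 0.0876
gripper_force: 0.0
```

move_arm --rows "0 0 10.5 0.036 0.012 0 0.0876;0 0 10.5 0 0 0 0.0876;0 0 10.5 0 0 0 0.0876;0 0 10.5 0 0 0 0.0876;0 0 10.5 0 0 0 0.0876;0 0 10.5 0 0 0 0.0876;0 0 10.5 0 0 0 0.0876;0 0 10.5 0 0 0 0.0876"

```text
t: 17.08
eef_pos: [0.5047, -0.1482, 0.2016]
ee_rot: [3.141, 0.001, -3.037]
force: [0.7, -0.5, -0.3]
width: 0.0875
gripper_force: 0.0
```

Run:
```python
from h import *
s=arm.get_state();print(s['eef_pos'],s['ee_rot'],s['q'])
im,d=grab('scene');im2,d2=grab('top')
a=cv2.resize(im[150:300,190:400],(560,400),interpolation=cv2.INTER_CUBIC)
b=cv2.resize(im2[160:260,190:250],(240,400),interpolation=cv2.INTER_CUBIC)
cv2.imwrite('pics/both3.png',np.hstack([a,b]))
```

```text
[ 0.5047125  -0.14822216  0.20155511] [ 3.14097795e+00  8.50159426e-04 -3.03664620e+00] [ 8.71035390e-02  1.38686210e-01 -3.62900556e-01 -7.18581735e-04
 -1.06837061e+00 -1.55260738e+00]
```

View pics/both3.png

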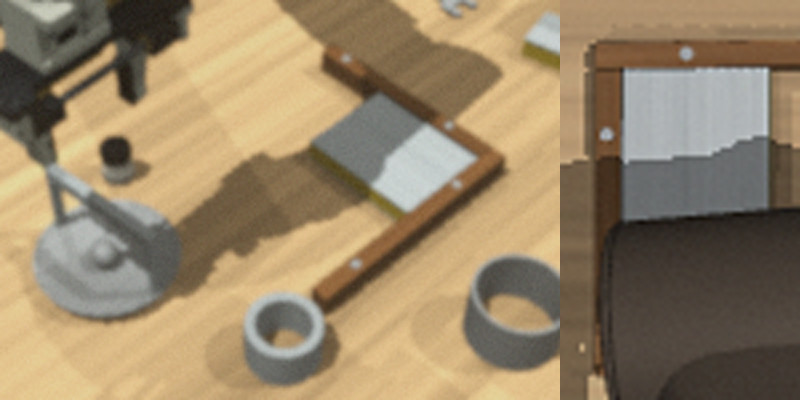

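The board sits flush against both rails in both views, with the ball centred in the pan. Next I'll descend onto the bar.

move_arm --rows "0 0 0 0.002 0 0.02 0.0876;0 0 0 0 0 0.03 0.0876;0 0 0 0 0 0.03 0.0876;0 0 0 0 0 0.025 0.0876;0 0 0 0 0 0.012 0.07;0 0 0 0 0 0.004 0.05;0 0 0 0 0 0 0.035;0 0 0 0 0 0 0.025" --squeeze 10

```text
t: 18.18
eef_pos: [0.5035, -0.1481, 0.0814]
ee_rot: [-3.141, 0.002, -3.03]
force: [-0.1, 0.4, 0.1]
width: 0.0532
gripper_force: 0.0
```

move_arm --rows "0 0 0 0 0 0 0.02;0 0 0 0 0 0 0.016;0 0 0 0 0 0 0.014;0 0 0 0 0 0 0.012;0 0 0 0 0 0 0.01;0 0 0 0 0 0 0.005;0 0 0 0 0 0 0.005;0 0 0 0 0 0 0.005"

```text
t: 19.18
eef_pos: [0.5029, -0.1481, 0.0805]
ee_rot: [3.142, -0.0, -3.03]
force: [-0.4, 0.8, -0.4]
width: 0.0121
gripper_force: 10.0
```

move_arm --rows "0 0 0 0 0 0 0;0 0 0 0 0 0 0;0 0 0 0 0 -0.001 0;0 0 0 0 0 -0.002 0;0 0 0 0 0 -0.003 0;0 0 0 0 0 -0.005 0;0 0 0 0 0 -0.006 0;0 0 0 0 0 -0.007 0" --squeeze 35

```text
t: 20.18
eef_pos: [0.5029, -0.1481, 0.1051]
ee_rot: [3.142, 0.0, -3.03]
force: [0.4, -0.1, -3.7]
width: 0.0115
gripper_force: 35.0
```

move_arm --rows "0 0 0 0 0 -0.008 0;0 0 0 0 0 -0.009 0;0 0 0 0 0 -0.01 0;0 0 0 0 0 -0.01 0;0 0 0 0 0 -0.01 0;0 0 0 0 0 -0.01 0;0 0 0 0 0 -0.01 0;0 0 0 0 0 -0.009 0"

```text
t: 21.18
eef_pos: [0.5029, -0.1481, 0.1812]
ee_rot: [-3.142, 0.0, -3.03]
force: [-0.5, 0.5, -4.0]
width: 0.0117
gripper_force: 35.0
```

move_arm --rows "0 0 0 0 0 -0.008 0;0 0 0 0 0 -0.006 0;0 0 0 0 0 -0.004 0;0 0 0 0 0 -0.002 0;0 0 0 0 0 -0.001 0;0 0 0 0 0 0 0;0 0 0 0 0 0 0"

```text
t: 22.05
eef_pos: [0.5028, -0.1481, 0.2014]
ee_rot: [3.142, -0.0, -3.03]
force: [-0.2, -0.6, -3.0]
width: 0.0119
gripper_force: 35.0
```

Run:
```python
from h import *
s=arm.get_state();print(s['eef_pos'],s['ee_rot'],s['force'],s['moment'],s['width'])
im,d=grab('scene');
cv2.imwrite('pics/s4.png',cv2.resize(im[90:300,170:400],(657,600),interpolation=cv2.INTER_CUBIC))
```

```text
[ 0.50276728 -0.14809321  0.20137201] [ 3.14151499e+00 -3.29494562e-04 -3.03019260e+00] [-0.24556299 -0.6283133  -3.02861161] [-0.05377135  0.0001411   0.0033477 ] 0.011900665860009608
```

View pics/s4.png

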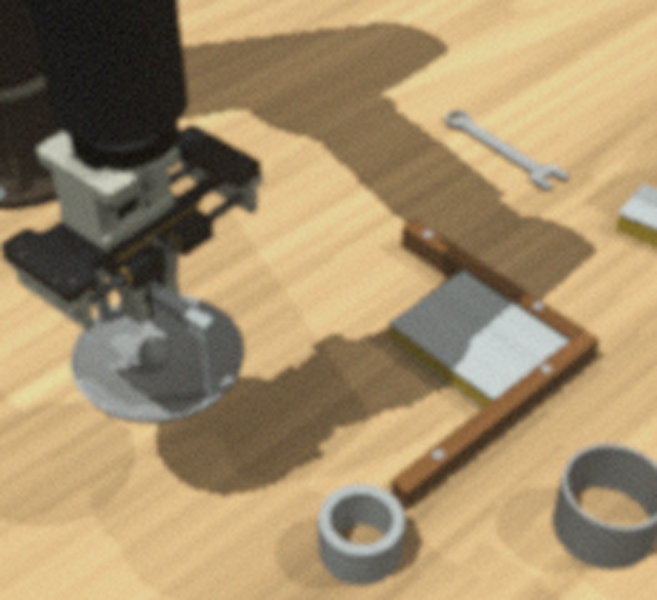

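The pan hangs level with the ball in the middle, at about (152,350) in the crop, and the board is still flush. Now for the slow turn in place.

move_arm --rows "0 0 -1 0 0 0 0;0 0 -2 0 0 0 0;0 0 -3 0 0 0 0;0 0 -4 0 0 0 0;0 0 -4 0 0 0 0;0 0 -4 0 0 0 0;0 0 -4 0 0 0 0;0 0 -4 0 0 0 0"

```text
t: 23.1
eef_pos: [0.5028, -0.1481, 0.2016]
ee_rot: [3.142, -0.0, -2.573]
force: [0.9, 0.3, -4.8]
width: 0.0117
gripper_force: 35.0
```

move_arm --rows "0 0 -4 0 0 0 0;0 0 -4 0 0 0 0;0 0 -4 0 0 0 0;0 0 -4 0 0 0 0;0 0 -4 0 0 0 0;0 0 -4 0 0 0 0;0 0 -4 0 0 0 0;0 0 -4 0 0 0 0"

```text
t: 24.1
eef_pos: [0.5028, -0.1481, 0.2016]
ee_rot: [3.142, 0.0, -2.014]
force: [-0.8, -0.2, -3.1]
width: 0.0114
gripper_force: 35.0
```

move_arm --rows "0 0 -4 0 0 0 0;0 0 -4 0 0 0 0;0 0 -4 0 0 0 0;0 0 -4 0 0 0 0;0 0 -4 0 0 0 0;0 0 -3 0 0 0 0;0 0 -2 0 0 0 0;0 0 -1 0 0 0 0"

```text
t: 25.1
eef_pos: [0.5029, -0.1481, 0.2015]
ee_rot: [-3.142, 0.0, -1.563]
force: [0.1, -0.5, -3.5]
width: 0.0117
gripper_force: 35.0
```

move_arm --rows "0 0 0 -0.001 -0.0003 0 0;0 0 0 -0.002 -0.0006 0 0;0 0 0 -0.003 -0.001 0 0;0 0 0 -0.004 -0.0013 0 0;0 0 0 -0.005 -0.0016 0 0;0 0 0 -0.006 -0.0019 0 0;0 0 0 -0.007 -0.0022 0 0;0 0 0 -0.008 -0.0026 0 0"

```text
t: 26.1
eef_pos: [0.5143, -0.1115, 0.2016]
ee_rot: [3.142, 0.0, -1.564]
force: [0.4, -0.7, -3.3]
width: 0.0116
gripper_force: 35.0
```

move_arm --rows "0 0 0 -0.009 -0.0029 0 0;0 0 0 -0.01 -0.0032 0 0;0 0 0 -0.01 -0.0032 0 0;0 0 0 -0.01 -0.0032 0 0;0 0 0 -0.01 -0.0032 0 0;0 0 0 -0.01 -0.0032 0 0;0 0 0 -0.01 -0.0032 0 0;0 0 0 -0.01 -0.0032 0 0"

```text
t: 27.1
eef_pos: [0.5391, -0.0322, 0.2015]
ee_rot: [3.142, -0.0, -1.564]
force: [-0.1, 1.2, -3.5]
width: 0.0116
gripper_force: 35.0
```

move_arm --rows "0 0 0 -0.01 -0.0032 0 0;0 0 0 -0.01 -0.0032 0 0;0 0 0 -0.01 -0.0032 0 0;0 0 0 -0.01 -0.0032 0 0;0 0 0 -0.01 -0.0032 0 0;0 0 0 -0.01 -0.0032 0 0;0 0 0 -0.01 -0.0032 0 0;0 0 0 -0.01 -0.0032 0 0"

```text
t: 28.1
eef_pos: [0.5641, 0.048, 0.2015]
ee_rot: [3.142, 0.0, -1.564]
force: [-0.4, 0.4, -3.8]
width: 0.0116
gripper_force: 35.0
```

move_arm --rows "0 0 0 -0.01 -0.0032 0 0;0 0 0 -0.01 -0.0032 0 0;0 0 0 -0.01 -0.0032 0 0;0 0 0 -0.01 -0.0032 0 0;0 0 0 -0.01 -0.0032 0 0;0 0 0 -0.01 -0.0032 0 0;0 0 0 -0.01 -0.0032 0 0;0 0 0 -0.009 -0.0029 0 0"

```text
t: 29.1
eef_pos: [0.5889, 0.1272, 0.2015]
ee_rot: [3.142, -0.0, -1.564]
force: [0.3, 0.7, -4.4]
width: 0.0114
gripper_force: 35.0
```

move_arm --rows "0 0 0 -0.0075 -0.0023 0 0;0 0 0 -0.006 -0.0019 0 0;0 0 0 -0.005 -0.0016 0 0;0 0 0 -0.004 -0.0013 0 0;0 0 0 -0.003 -0.0009 0 0;0 0 0 -0.0022 -0.0007 0 0;0 0 0 -0.0012 -0.0004 0 0;0 0 0 -0.0008 -0.0002 0 0"

```text
t: 30.1
eef_pos: [0.5978, 0.1562, 0.2015]
ee_rot: [3.142, -0.0, -1.564]
force: [-0.5, 0.6, -3.0]
width: 0.0116
gripper_force: 35.0
```

move_arm --rows "0 0 0 0 0 0 0;0 0 0 0 0 0 0;0 0 0 0 0 0 0;0 0 0 0 0 0 0;0 0 0 0 0 0 0;0 0 0 0 0 0 0;0 0 0 0 0 0 0;0 0 0 0 0 0 0"

```text
t: 31.1
eef_pos: [0.5978, 0.1563, 0.2016]
ee_rot: [-3.142, 0.0, -1.564]
force: [-0.1, 0.0, -3.0]
width: 0.0119
gripper_force: 35.0
```

Run:
```python
from h import *
s=arm.get_state();print(s['eef_pos'],s['ee_rot'],s['force'],s['width'],s['t'])
im,d=grab('scene','s5f.png');
cv2.imwrite('pics/s5.png',cv2.resize(im[80:290,210:440],(657,600),interpolation=cv2.INTER_CUBIC))
```

```text
[0.59783007 0.15625043 0.20156732] [-3.14156927e+00  8.87653383e-06 -1.56406171e+00] [-1.35562734e-01  2.29901999e-03 -3.00690558e+00] 0.011870296031754688 31.1
```

View pics/s5.png

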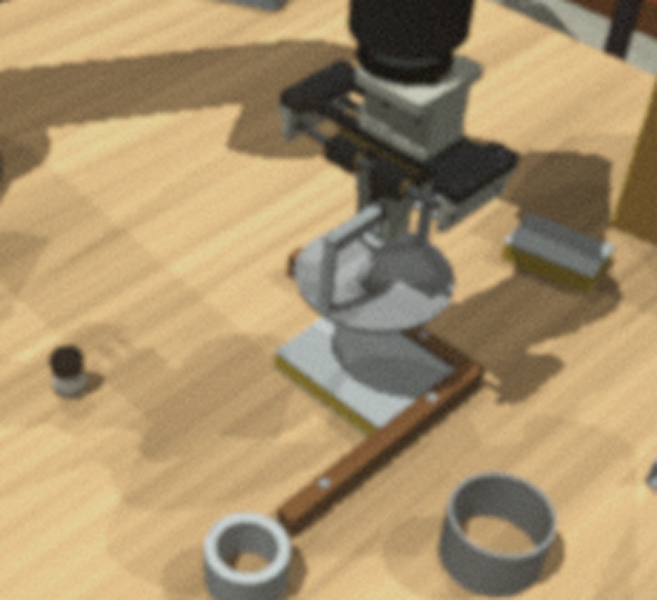

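The pan is over the flush board with its bar parallel to the far rail and the ball near the middle, at about (378,278). I'll let the ball settle briefly, then hand in.

move_arm --rows "0 0 0 0 0 0 0;0 0 0 0 0 0 0;0 0 0 0 0 0 0;0 0 0 0 0 0 0;0 0 0 0 0 0 0;0 0 0 0 0 0 0;0 0 0 0 0 0 0;0 0 0 0 0 0 0"

```text
t: 32.15
eef_pos: [0.5978, 0.1562, 0.2015]
ee_rot: [3.142, 0.0, -1.564]
force: [0.6, 0.3, -3.9]
width: 0.012
gripper_force: 35.0
```

Run:
```python
from station import arm
print(arm.job_done())
```

```text
the job is handed in; nothing more can be done
None
```

I handed the job in at about 32 s: the board is flush against both rails, and the arm is holding the pan still and level about 96 mm above the board's middle, its bar parallel to the far rail and the ball near the middle in the last picture.

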